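Snap the food box lid shut

ROBOT

A 6-joint arm with a two-finger parallel gripper is mounted at the origin on a cart in front of the work surface, level with it; the furniture and walls round the work are solid. World frame = base frame: x ahead of the robot, y to its left, z up, the work surface at z = 0. Lengths are in mm, angles in degrees, forces in N, time in s.
With the tool pointing down it reaches from about 350 to 850 mm from the base axis. Payload 8.1 kg.
Tool frame: the origin (TCP) lies at the very end of the fingers, on their centre line; the grasp point (between the pads) lies 19 mm behind it (r.grip_point_offset is the distance from the TCP to the grasp point, in mm); z points along the fingers, y is the line along which they close (so a half turn about z gives the same grasp; the last joint's range is limited). The gripper opens to 85 mm and grips with 20 to 120 N. Pads are 22 mm wide; open, the fingers measure 114 mm over their backs; the gripper's body (76 mm by 85 mm) begins 54 mm behind the grasp point. The pads swing forward as they close: fully open they stand 13 mm farther back than shut.
Start: joints at [60.653, 7.471, 85.268, -0, 87.261, -4.893], TCP at [248.356, 546.191, 231.292] pointing down, gripper open.
Joint ranges: [-169.43, 169.43], [-51.17, 129.36], [1.28, 143.12], [-76.62, 256.62], [0, 156.53], [-152.29, 152.29]. Speed limits (degrees/s): [136.94, 136.94, 159.86, 180, 180, 180].

INTERFACE

Orientations are given as [roll, pitch, yaw] about the fixed x, y, z axes, in that order (R = Rz(yaw) Ry(pitch) Rx(roll)).
In Python, from bench import status, eyes, r gives the robot as it stands.
- The arm moves only by the shell command python3 -m handwheel 'ROWS' [FORCE]. ROWS is a JSON object whose one key "series" holds a list that holds one entry, the list of rows, each a list of 7 numbers: the shift along the tool's x, y, z in cm, then the turn, a rotation vector about the tool's x, y, z in rad, then the opening, from 0 (shut) to 1 (fully open). In form: {"series": [[[tx, ty, tz, rx, ry, rz, claw], ...]]}. A call has 1 to 12 rows; each row is the pose to reach, as a shift and turn from the pose commanded when the call began, along the tool's axes at that moment; what a row does not reach only later rows make up. A row lasts 1/8 s, in which the tool goes at most 62.5 mm and 10.7 degrees, less where a joint would pass 70% of its speed; a pose out of reach is approached as far as the arm can. A call with a gripper value outside its range is refused whole. The fingers move at their own pace and stop on an object; FORCE is the grip in N (left out, the last holds). Time passes only in rows, so rows that repeat a pose let the fingers close. It gives the time, the measured TCP pose, the force, the opening and the grip force at its end, in the units of the state.
- status.sense(): the state, without advancing time (a new reading comes with each control period).
- eyes.snapshot(name): name is "side" or "top"; returns a dict with "img" (480x640x3 uint8, red, green, blue), "mtx" (3x3 intrinsics, pixels), "R" (3x3) and "t" (3): a world point X has camera coordinates R X + t. Camera axes: x right, y down, z forward; pixel columns grow to the right and rows downward; lengths in mm; the calibration is good to about 2 mm. A picture is of the moment at which its call begins. There is no depth.
- r.hand_in(): hands the job in; it is judged then, once.
The state is a dict: "time": time; "joint_pos": joint angles; "qd": joint speeds; "joint_efforts": joint torques, N m; "tool_pos": TCP position; "tcp_rot": TCP orientation; "ft_force": force on the tool from outside, world axes, zero at the start; "wrist_torque": the same for the moment, N m; "finger_gap": finger opening in mm; "grip_force": force on a finger pad.
Only numpy, scipy, OpenCV 4.12 (cv2) and the standard library are available. Lean on these libraries where they do the work, as an engineer would, in place of code of your own. Each camera call takes 0.05 s, during which the arm holds its last target. There are 200 camera calls.

TASK

The snap-fit lid of the white stoneware food box is not properly closed: some sections of its rim still stand up. Press down round the rim with the fingertips, section by section, until every section has clicked shut and stays flush; do not pick up, tip or shove the box along, and leave the mug, the drinking glass and the jam jar alone.

Things in the scene. Friction and masses are not known exactly. Their poses are not given: they have to be found in the camera images.
- food_box: Loose white rectangular stoneware food box with a grey plastic snap-fit lid, about 0.9 kg, at any yaw. Box 150 mm (box x) by 110 mm (box y), 60 mm high; lid 160 by 120 mm outside, its flat top 64 mm above the worktop when shut. Origin: centre of the underside; box z up. Round it: dish drainer to the left, 0.4 m high; wall cupboard at x over 0.65 m, 0.45 m up.
- lid_mid (a point): Centre of the lid's top, on its fixed middle panel (100 by 60 mm), 64 mm above the box's origin. Round the panel runs a rim 30 mm wide in six separate sections: one along each short end (corners included), two along each long side. A section not yet shut stands tilted up from the panel's edge, its outer edge 10 mm higher. Some may be shut already; pressing those does no harm.
- end_a (a joint): Rim section: the whole short rim at the box's +x end, 118 mm long. Hinge angle in rad: 0 = shut flush, about 0.35 = standing up. It snaps: a press of about 10 N at its press point moves it, and below about 0.12 it clicks to 0 and stays; let go earlier, it springs up again.
- end_a_press (a point): Press point on the top face of rim section end_a, mid-length, 22 mm outward (+x of the box) from its hinge line and 8 mm from its outer edge; moves with the section. Shut, it lies at box x, y = 72, 0 mm, 64 mm above the worktop; standing up, about 71 mm. The point's x axis points outward across the rim and its y axis runs along the rim (when shut).
- end_b (a joint): Rim section: the whole short rim at the box's -x end, 118 mm long. Hinge angle in rad: 0 = shut flush, about 0.35 = standing up. It snaps: a press of about 10 N at its press point moves it, and below about 0.12 it clicks to 0 and stays; let go earlier, it springs up again.
- end_b_press (a point): Press point on the top face of rim section end_b, mid-length, 22 mm outward (-x of the box) from its hinge line and 8 mm from its outer edge; moves with the section. Shut, it lies at box x, y = -72, 0 mm, 64 mm above the worktop; standing up, about 71 mm. The point's x axis points outward across the rim and its y axis runs along the rim (when shut).
- side_c (a joint): Rim section: half of the long +y rim, the half towards +x, 48 mm long. Hinge angle in rad: 0 = shut flush, about 0.35 = standing up. It snaps: a press of about 10 N at its press point moves it, and below about 0.12 it clicks to 0 and stays; let go earlier, it springs up again.
- side_c_press (a point): Press point on the top face of rim section side_c, mid-length, 22 mm outward (+y of the box) from its hinge line and 8 mm from its outer edge; moves with the section. Shut, it lies at box x, y = 24.5, 52 mm, 64 mm above the worktop; standing up, about 71 mm. The point's x axis points outward across the rim and its y axis runs along the rim (when shut).
- side_d (a joint): Rim section: half of the long +y rim, the half towards -x, 48 mm long. Hinge angle in rad: 0 = shut flush, about 0.35 = standing up. It snaps: a press of about 10 N at its press point moves it, and below about 0.12 it clicks to 0 and stays; let go earlier, it springs up again.
- side_d_press (a point): Press point on the top face of rim section side_d, mid-length, 22 mm outward (+y of the box) from its hinge line and 8 mm from its outer edge; moves with the section. Shut, it lies at box x, y = -24.5, 52 mm, 64 mm above the worktop; standing up, about 71 mm. The point's x axis points outward across the rim and its y axis runs along the rim (when shut).
- side_e (a joint): Rim section: half of the long -y rim, the half towards +x, 48 mm long. Hinge angle in rad: 0 = shut flush, about 0.35 = standing up. It snaps: a press of about 10 N at its press point moves it, and below about 0.12 it clicks to 0 and stays; let go earlier, it springs up again.
- side_e_press (a point): Press point on the top face of rim section side_e, mid-length, 22 mm outward (-y of the box) from its hinge line and 8 mm from its outer edge; moves with the section. Shut, it lies at box x, y = 24.5, -52 mm, 64 mm above the worktop; standing up, about 71 mm. The point's x axis points outward across the rim and its y axis runs along the rim (when shut).
- side_f (a joint): Rim section: half of the long -y rim, the half towards -x, 48 mm long. Hinge angle in rad: 0 = shut flush, about 0.35 = standing up. It snaps: a press of about 10 N at its press point moves it, and below about 0.12 it clicks to 0 and stays; let go earlier, it springs up again.
- side_f_press (a point): Press point on the top face of rim section side_f, mid-length, 22 mm outward (-y of the box) from its hinge line and 8 mm from its outer edge; moves with the section. Shut, it lies at box x, y = -24.5, -52 mm, 64 mm above the worktop; standing up, about 71 mm. The point's x axis points outward across the rim and its y axis runs along the rim (when shut).
- mug: Pale stoneware mug, 79 mm across (114 mm with its handle), 96 mm high; bystander, loose. Origin: centre of the underside.
- glass_tumbler: Clear drinking glass, 81 mm across, 92 mm high; bystander, loose. Origin: centre of the underside.
- jam: Jam jar with a lid, 68 mm across, 84 mm high; bystander, loose. Origin: centre of the underside.

How it is judged (in metres and radians):
At the end, for the whole second after the job is handed in: All six rim sections are shut (hinge angle under 0.05 rad) and stay so; the box stands level and at rest on the worktop within 30 mm of where it started (value of joint each of end_a, end_b, side_c, side_d, side_e, side_f below 0.05 rad and linear speed of food_box below 0.02 m/s and angle between food_box's own z axis and vertical below 0.05 rad and height (world z) of food_box below 0.006 m and distance of food_box from where it was at the start of the episode below 0.03 m); the robot touches nothing.
It fails at once if the food box is lifted (over 12 mm) or tipped (over 0.12 rad) (height (world z) of food_box above 0.012 m or angle between food_box's own z axis and vertical above 0.12 rad).
It fails at once if the food box is shoved or carried more than 30 mm (distance of food_box from where it was at the start of the episode above 0.03 m).
It fails at once if the mug, the drinking glass or the jam jar is moved more than 20 mm (pushed, lifted) or tipped (distance of any of mug, glass_tumbler, jam from where it was at the start of the episode above 0.02 m or angle between any of mug, glass_tumbler, jam's own z axis and vertical above 0.3 rad).
It also fails if it takes over 64 s, if anything falls off the work surface, if the arm or the gripper's body presses on something with over 40 N, if the wrist force passes 120 N, or if a joint passes its speed limit or range.

## Working session

There is one attempt and no reset: what is moved stays moved. The work goes in short steps, Python scripts to look and compute and a shell command to move; the robot and the scene stay as the last step left them, time stands still between calls to the robot, and variables do not carry over. Pictures are saved under pics/ and viewed, at most 10 in all, crops included, and the job is handed in when it is done.

```bash
mkdir -p pics; ls; python3 - <<'E'
from bench import status, eyes, r
import cv2, numpy as np
for n in ("side","top"):
    s=eyes.snapshot(n)
    cv2.imwrite(f"pics/{n}0.png",s["img"][:,:,::-1])
    print(n,s["mtx"],s["R"],s["t"],-np.array(s["R"]).T@s["t"])
print(status.sense())
E
```

```text
pics
side [[622.66411865   0.         320.99488853]
 [  0.         622.66411865 232.08992113]
 [  0.           0.           1.        ]] [[-0.99939179 -0.0336665   0.00908988]
 [-0.03278707  0.81837491 -0.57374864]
 [ 0.01187717 -0.57369771 -0.81898099]] [ 566.06333667  164.5359887  1023.635818  ] [558.95580176 471.66277079 927.59512877]
top [[492.58032985   0.         320.81468292]
 [  0.         492.58032985 241.16305263]
 [  0.           0.           1.        ]] [[ 0.0153554  -0.99974628 -0.01648015]
 [-0.98654662 -0.01246565 -0.16300423]
 [ 0.16275744  0.01876143 -0.98648772]] [-114.58076257  569.08429943  937.36500857] [ 410.62449745 -125.04399174 1015.57391289]
{'time': 0.1, 'joint_pos': array([ 6.06536098e+01,  7.51247646e+00,  8.53238296e+01,  7.67194270e-04,
        8.72613466e+01, -4.89298406e+00]), 'qd': array([-0.04854022, -0.01044136, -0.00340194,  0.00034827, -0.11037368,
        0.08838467]), 'joint_efforts': array([ 1.44670939e-03, -5.70950067e+01, -5.01943088e+01, -1.40380357e-04,
        8.13698134e-03, -1.29439593e-05]), 'tool_pos': array([248.10034485, 545.75297904, 230.32408383]), 'tcp_rot': array([-1.79902769e+02, -9.09273013e-03,  1.55546549e+02]), 'ft_force': array([ 0.14464135,  0.16742989, -0.65128218]), 'wrist_torque': array([0.02121509, 0.00146291, 0.00285443]), 'grip_force': 0.0, 'finger_gap': 85.52611307870616}
```

View pics/side0.png

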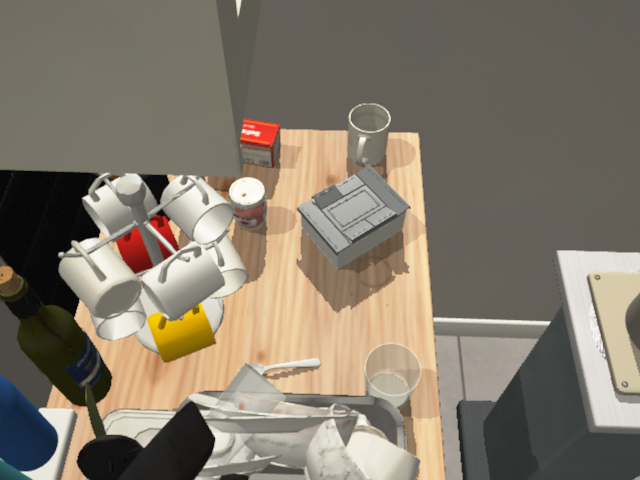

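View pics/top0.png

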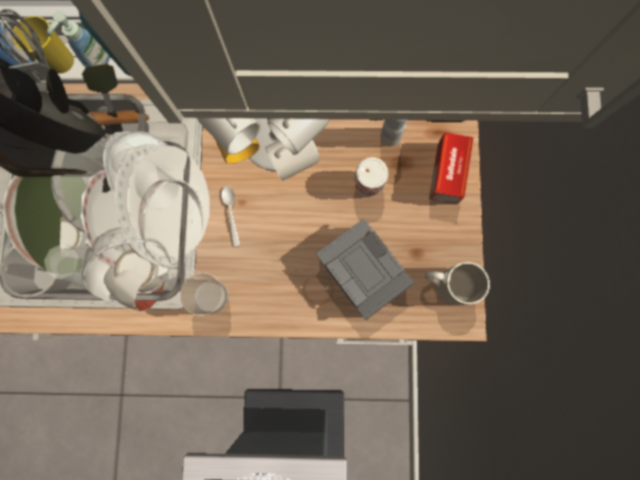

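The side view shows the box at about (355,212), with the mug behind it at (368,135), the jar at (248,200) and the glass at (392,372). In the top view the box is at (365,268), the mug at (465,283), the jar at (372,175) and the glass at (208,293). I'll enlarge the box in both views.

```bash
python3 - <<'E'
import cv2
a=cv2.imread("pics/side0.png")[155:275,285:425]; cv2.imwrite("pics/sidec.png",cv2.resize(a,None,fx=5,fy=5,interpolation=cv2.INTER_CUBIC))
a=cv2.imread("pics/top0.png")[210:330,305:425]; cv2.imwrite("pics/topc.png",cv2.resize(a,None,fx=5,fy=5,interpolation=cv2.INTER_CUBIC))
E
```

```text
(no output)
```

View pics/sidec.png

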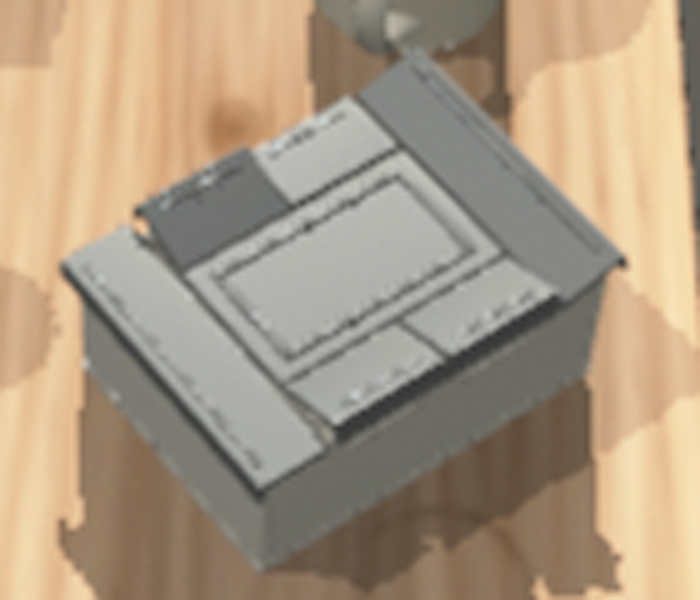

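View pics/topc.png

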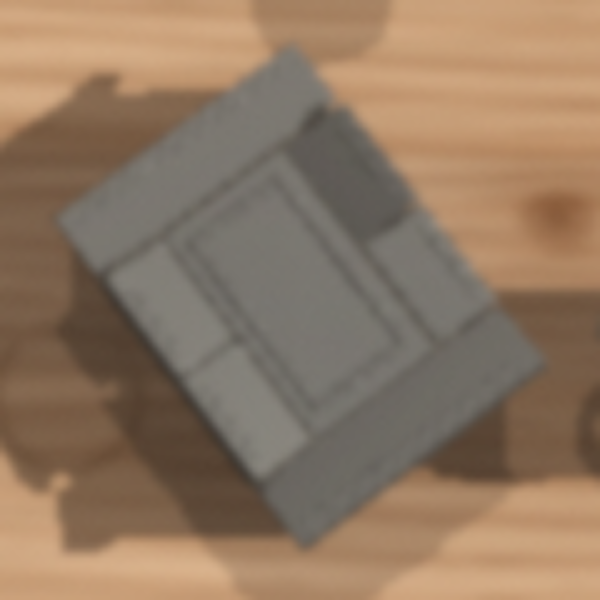

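```bash
cat > h.py <<'E'
from bench import status, eyes, r
import cv2, numpy as np
S={n:eyes.snapshot(n) for n in("side","top")}
def P(n): c=S[n]; return np.array(c["mtx"])@np.c_[np.array(c["R"]),np.array(c["t"])]
def tri(a,b):
    X=cv2.triangulatePoints(P("side"),P("top"),np.float64(a).T,np.float64(b).T); return (X[:3]/X[3]).T
def proj(n,X):
    u=P(n)@np.r_[X,1]; return u[:2]/u[2]
def onplane(n,uv,z):
    M=P(n); A=np.c_[M[:,0],M[:,1],M[:,2]*z+M[:,3]]; x=np.linalg.solve(A,np.r_[uv,1]); return x[:2]/x[2]
E
python3 - <<'E'
from h import *
np.set_printoptions(precision=1,suppress=True)
a=np.array([[188,270],[398,152],[498,253],[288,378]])/5+[285,155]
b=np.array([[287,150],[432,345],[312,435],[165,235]])/5+[305,210]
X=tri(a,b);print(X)
print([np.linalg.norm(X[i]-X[(i+1)%4]) for i in range(4)],X.mean(0))
for n,q in (("side",a),("top",b)):
    Y=np.array([onplane(n,p,64) for p in q]); print(n,Y.tolist(),Y.mean(0))
for x in ([0,0,0],[0,0,200],[248,546,231],[300,400,0],[350,300,0]): print(x,proj("side",x),proj("top",x))
print("mug",onplane("top",(467,284),96),"glass",onplane("top",(208,293),92),"jam",onplane("top",(372,172),84))
E
```

```text
[[ 571.1 -188.5   56.2]
 [ 496.3 -245.4   55.4]
 [ 461.2 -198.7   58.1]
 [ 535.8 -140.6   60.5]]
[np.float64(94.00564512171361), np.float64(58.467288876488155), np.float64(94.55447064976099), np.float64(59.72126098480821)] [ 516.1 -193.3   57.6]
side [[570.341569358459, -182.38937966952867], [496.9680656697145, -238.32992721473076], [462.31179824891524, -194.2273884892517], [534.9474439026374, -137.84036428404664]] [ 516.1 -188.2]
top [[570.9554557879995, -188.2685190258116], [495.3673287071751, -244.26206772303172], [460.1436079727913, -198.03094649120513], [536.7986640349816, -140.884826757093]] [ 515.8 -192.9]
[0, 0, 0] [665.3 332.2] [260.6 540.2]
[0, 0, 200] [732.2 268.1] [242.4 598.2]
[248, 546, 231] [679.7 791.3] [-107.2  422.6]
[300, 400, 0] [518.3 608.4] [ 68.1 374.1]
[350, 300, 0] [471.  522.1] [119.3 349.6]
mug [ 485.2 -380.2] glass [461.8 102.6] jam [ 702.9 -205.5]
```

```bash
cat > g.py <<'E'
import numpy as np
def rows(p0,yaw0,targets):
    "world targets (x,y,z,yaw) -> tool-frame shift cm, rz rad, for a tool pointing down"
    c,s=np.cos(np.radians(yaw0)),np.sin(np.radians(yaw0))
    R=np.array([[c,s,0],[s,-c,0],[0,0,-1]])
    for t in targets:
        d=R.T@(np.array(t[:3],float)-p0)/10
        print(t,np.round(d,2),"rz",round(np.radians(yaw0-t[3]),3))
E
python3 - <<'E'
from h import *
from g import rows
print("drainer edge",onplane("top",(100,306),20),onplane("top",(200,200),20),"worktop edge",onplane("top",(300,336),0))
rows(np.array([248.36,546.19,231.29]),155.55,[(250,520,280,155.55),(265,440,340,150),(290,300,340,140),(370,100,340,127),(420,-10,300,127),(516,-190,150,127)])
E
```

```text
drainer edge [436.5125243  337.92773785] [658.72379181 147.28301257] worktop edge [382.83613666 -66.52911843]
(250, 520, 280, 155.55) [-1.23 -2.32 -4.87] rz 0.0
(265, 440, 340, 150) [ -5.91  -8.98 -10.87] rz 0.097
(290, 300, 340, 140) [-13.98 -20.69 -10.87] rz 0.271
(370, 100, 340, 127) [-29.54 -35.58 -10.87] rz 0.498
(420, -10, 300, 127) [-38.65 -43.53  -6.87] rz 0.498
(516, -190, 150, 127) [-54.83 -55.94   8.13] rz 0.498
```

```bash
python3 -m handwheel '{"series": [[[-1.2,-2.3,-4.9,0,0,0,0],[-3.5,-5.6,-8.0,0,0,0.05,0],[-5.9,-9.0,-10.9,0,0,0.1,0],[-8.6,-12.9,-10.9,0,0,0.16,0],[-11.3,-16.8,-10.9,0,0,0.22,0],[-14,-20.7,-10.9,0,0,0.27,0],[-17.9,-24.4,-10.9,0,0,0.33,0],[-21.8,-28.1,-10.9,0,0,0.39,0],[-25.7,-31.9,-10.9,0,0,0.45,0],[-29.5,-35.6,-10.9,0,0,0.498,0],[-29.5,-35.6,-10.9,0,0,0.498,0],[-29.5,-35.6,-10.9,0,0,0.498,0]]]}' 20
python3 - <<'E'
from g import *
rows(np.array([370,100,340.]),127,[(420,-10,300,127),(516,-190,150,127)])
E
```

```text
time: 1.8
tool_pos: [369.4, 100.2, 340.3]
tcp_rot: [180.0, -0.0, 127.0]
ft_force: [-0.0, -0.1, 0.6]
finger_gap: -0.1
grip_force: 0.0
(420, -10, 300, 127) [-11.79  -2.63   4.  ] rz 0.0
(516, -190, 150, 127) [-31.95  -5.79  19.  ] rz 0.0
```

```bash
python3 -m handwheel '{"series": [[[-5.9,-1.3,2,0,0,0,0],[-11.8,-2.6,4,0,0,0,0],[-16.8,-3.4,6.5,0,0,0,0],[-21.8,-4.2,10,0,0,0,0],[-26.8,-5,13.5,0,0,0,0],[-30,-5.5,16.5,0,0,0,0],[-31.95,-5.8,19,0,0,0,0],[-31.95,-5.8,22,0,0,0,0],[-31.95,-5.8,22,0,0,0,0],[-31.95,-5.8,22,0,0,0,0]]]}'
python3 - <<'E'
from h import *
a=S["side"]["img"][135:255,275:435]; b=S["top"]["img"][200:320,295:415]
cv2.imwrite("pics/c1.png",cv2.resize(np.hstack([a,b]),None,fx=2.85,fy=2.85,interpolation=cv2.INTER_CUBIC)[:,:,::-1])
E
```

```text
time: 3.05
tool_pos: [516.4, -188.9, 121.5]
tcp_rot: [180.0, 0.0, 127.1]
ft_force: [0.7, -0.0, 0.2]
finger_gap: 0.1
grip_force: 0.0
```

View pics/c1.png

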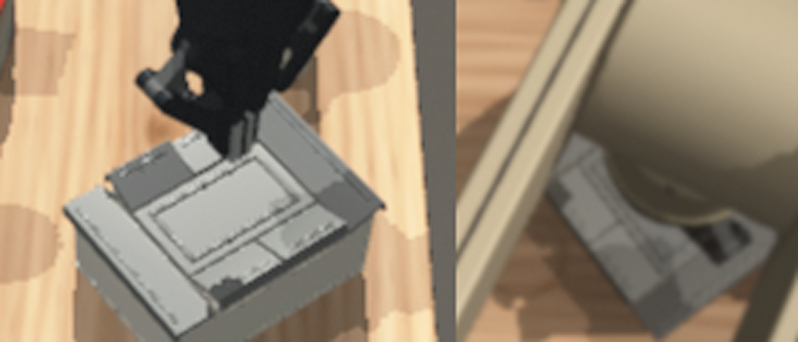

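The crop shows the closed fingers over the lid with the tip near (235,155) in the left half. That is about (357,189) in the full side view, and the end at the right is dark and tilted. I'll press end_a first.

```bash
python3 - <<'E'
from h import *
print(proj("side",[516.4,-188.9,121.5]))
E
python3 -m handwheel '{"series": [[[0,3.5,0,0,0,0,0],[0,7.1,2,0,0,0,0],[0,7.1,4,0,0,0,0],[0,7.1,4.7,0,0,0,0],[0,7.1,5.1,0,0,0,0],[0,7.1,5.4,0,0,0,0],[0,7.1,5.5,0,0,0,0],[0,7.1,5.5,0,0,0,0]]]}'
```

```text
[355.43118353 186.11002708]
time: 4.25
tool_pos: [572.4, -147.6, 65.7]
tcp_rot: [180.0, 0.0, 127.0]
ft_force: [-0.1, 0.4, -0.5]
finger_gap: -0.0
grip_force: 0.0
```

```bash
python3 -m handwheel '{"series": [[[-0.2,-0.15,0,0,0,0,0],[-0.2,-0.15,0.2,0,0,0,0],[-0.2,-0.15,0.3,0,0,0,0],[-0.2,-0.15,0.3,0,0,0,0]]]}'
```

```text
time: 4.75
tool_pos: [572.7, -150.2, 63.9]
tcp_rot: [180.0, 0.1, 127.0]
ft_force: [-5.5, 0.4, 11.7]
finger_gap: -0.0
grip_force: 5.7
```

```bash
python3 -m handwheel '{"series": [[[0,0,-3,0,0,0,0],[0,-5,-3,0,0,0,0],[0,-10,-3,0,0,0,0],[0,-14.2,-3,0,0,0,0],[0,-14.2,-2,0,0,0,0],[0,-14.2,-1.1,0,0,0,0],[0,-14.2,-0.7,0,0,0,0],[0,-14.2,-0.4,0,0,0,0],[0,-14.2,-0.1,0,0,0,0],[0,-14.2,0,0,0,0,0],[0,-14.2,0,0,0,0,0]]]}'
```

```text
time: 6.12
tool_pos: [459.5, -234.7, 63.7]
tcp_rot: [180.0, -0.0, 127.1]
ft_force: [-7.3, 5.3, 16.4]
finger_gap: -0.2
grip_force: 8.5
```

```bash
python3 -m handwheel '{"series": [[[0,0,-3,0,0,0,0],[-3.5,3.5,-3,0,0,0,0],[-5.1,4.65,-3,0,0,0,0],[-5.1,4.65,-2,0,0,0,0],[-5.1,4.65,-1.1,0,0,0,0],[-5.1,4.65,-0.7,0,0,0,0],[-5.1,4.65,-0.4,0,0,0,0],[-5.1,4.65,-0.1,0,0,0,0],[-5.1,4.65,0,0,0,0,0],[-5.1,4.65,0,0,0,0,0]]]}'
python3 -m handwheel '{"series": [[[0,0,-1.5,0,0,0,0],[0,0,-3,0,0,0,0],[0,4.9,-3,0,0,0,0],[0,4.9,-2,0,0,0,0],[0,4.9,-1.1,0,0,0,0],[0,4.9,-0.7,0,0,0,0],[0,4.9,-0.4,0,0,0,0],[0,4.9,-0.1,0,0,0,0],[0,4.9,0,0,0,0,0],[0,4.9,0,0,0,0,0]]]}'
```

```text
time: 7.38
tool_pos: [526.6, -248.1, 63.8]
tcp_rot: [-180.0, 0.0, 127.0]
ft_force: [-6.3, 3.2, 12.3]
finger_gap: 0.1
grip_force: 5.8
time: 8.62
tool_pos: [565.3, -219.0, 63.8]
tcp_rot: [-180.0, -0.0, 127.0]
ft_force: [-6.6, 1.7, 17.1]
finger_gap: 0.3
grip_force: 8.0
```

```bash
python3 -m handwheel '{"series": [[[0,0,-1.5,0,0,0,0],[0,0,-3,0,0,0,0],[5,0,-3,0,0,0,0],[10.2,0,-3,0,0,0,0],[10.2,0,-2,0,0,0,0],[10.2,0,-1.1,0,0,0,0],[10.2,0,-0.7,0,0,0,0],[10.2,0,-0.4,0,0,0,0],[10.2,0,-0.1,0,0,0,0],[10.2,0,0,0,0,0,0],[10.2,0,0,0,0,0,0]]]}'
python3 -m handwheel '{"series": [[[0,0,-1.5,0,0,0,0],[0,0,-3,0,0,0,0],[0,-4.9,-3,0,0,0,0],[0,-4.9,-2,0,0,0,0],[0,-4.9,-1.1,0,0,0,0],[0,-4.9,-0.7,0,0,0,0],[0,-4.9,-0.4,0,0,0,0],[0,-4.9,-0.1,0,0,0,0],[0,-4.9,0,0,0,0,0],[0,-4.9,0,0,0,0,0]]]}'
```

```text
time: 10.0
tool_pos: [505.2, -137.9, 63.8]
tcp_rot: [180.0, 0.1, 127.0]
ft_force: [-6.6, 1.5, 14.4]
finger_gap: 0.1
grip_force: 7.5
time: 11.25
tool_pos: [465.9, -166.2, 63.7]
tcp_rot: [180.0, -0.0, 127.0]
ft_force: [-7.0, 4.5, 17.1]
finger_gap: 0.0
grip_force: 8.6
```

```bash
python3 -m handwheel '{"series": [[[0,0,-3,0,0,0,0],[0,0,-8,0,0,0,0],[0,0,-13,0,0,0,0],[4,1,-17,0,0,0,0],[8,2,-21,0,0,0,0],[12,3,-24,0,0,0,0],[17,4,-27,0,0,0,0],[21,1,-27,0,0,0,0],[21,1,-27,0,0,0,0]]]}'
python3 - <<'E'
from h import *
a=S["side"]["img"][155:275,285:425]; b=S["top"]["img"][210:330,305:425]
cv2.imwrite("pics/c2.png",cv2.resize(np.hstack([a,b]),None,fx=3,fy=3,interpolation=cv2.INTER_CUBIC)[:,:,::-1])
E
```

```text
time: 12.38
tool_pos: [345.7, 8.3, 333.5]
tcp_rot: [179.8, 0.1, 127.2]
ft_force: [0.6, 0.8, 0.9]
finger_gap: 0.0
grip_force: 0.0
```

View pics/c2.png

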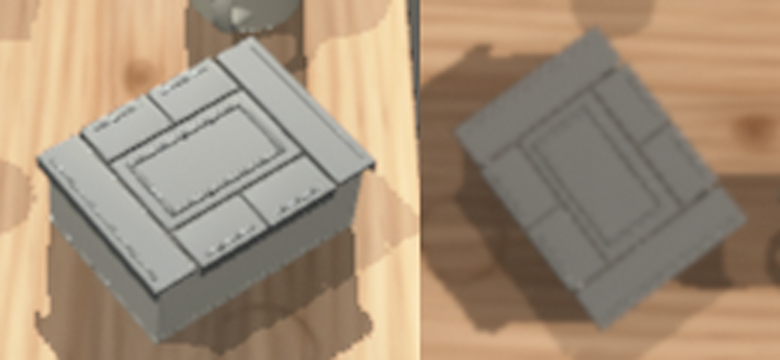

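Every section now has the same shade, and the edges line up in both views: side edge (200,271) to (335,189) against the end corners at (155,293) and (372,165). The box hasn't visibly moved.

```bash
python3 -c "
from bench import r
print(r.hand_in())"
```

```text
the job is handed in; nothing more can be done
None
```

I pressed all six rim sections down until they met firm contact at lid height (about 64 mm), both camera views then showed them flush, and I handed the job in at about 12.5 s; no verdict came back.

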